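# Set the ledge's leveller foot down on its bearing plate

## Task

The raised ledge on the entry shelf needs its support back: draw the paddle-shaped bearing plate out from under the charging cradle, lay it flat on the shelf with its square head centred under the ledge's leveller foot, and let go. Then screw the foot down with the wing knob on top until its soft sole just rests on the plate, without squeezing it. Leave everything else where it is.

Things in the scene. Friction and masses are not known exactly. Their poses are not given: they have to be found in the camera images.
- plate: Loose aluminium bearing plate, paddle-shaped, flat, 18 mm thick, about 0.26 kg. Origin: underside, centre of its square head, 54 mm (x) by 50 mm (y). Tail: a bar 28 mm wide along +x from x = 27 to 123 mm. At the start the tail lies in the cradle's tunnel, only the head and about 12 mm of tail showing; a level pull of some 90 mm along the cradle's -y frees it.
- plate_tail (a point): Middle of the end face of the plate's tail, 123 mm from the head's centre, 9 mm above the underside. The ledge leaves no room above the head when it is under the foot, so the plate must be put down and taken again by this end.
- cradle: Fixed cream ceramic charging cradle, a bridge 130 mm (x) by 110 mm (y); origin under its centre, on the shelf. Tunnel along y, 90 mm wide, 28 mm high; the plate's head sticks out of its -y face (y = -55 mm). Deck 44 mm high, with a lip to 56 mm across its middle; a leaning back at y = 20 to 65 mm rises to 130 mm.
- ledge: Fixed raised wooden ledge. Origin: on the leveller's axis, within 2 mm of the shelf's height (varies). Board x -32 to 90, y -190 to 32 mm, underside 75, top 97 mm above the origin, carried by an end panel at y -190 to -170, else open below. The leveller is at the free corner, 32 mm from the +y and -x edges: the plate can come in from +y, -x or between.
- foot: Soft round rubber sole at the leveller's lower end, 26 mm across; origin: centre of its underside. Starts about 4 to 13 mm above the height of the plate's top. Springy: gives 1 mm for each 2 N, up to 8 mm. Just resting means pressing lightly, the sole pushed in by 0.2 to 3 mm; over 16 N is squeezing.
- leveller (a joint): Angle of the wing knob, rad, 0 to 7; grows as it is turned clockwise seen from above, which lowers knob, rod and foot together by 3 mm per rad (18.8 mm per turn). At 0 the sole's underside is 32 mm above the ledge's origin. Starts at 1.0 to 2.6; friction (0.08 N m) keeps it where it is left.
- leveller_grip (a point): Middle of the knob's grip bar, on the leveller's axis, 147 mm above the ledge's origin at joint 0, lower as the foot goes down; turns with the knob. Bar 72 mm long (point's x), 16 mm wide (y), 30 mm high (15 mm above and below the point), on a hub 34 mm across, 12 mm high.
- capbox: Bystander, loose, to be left alone: translucent blue round plastic box with twist cap, 72 across, 84 high (mm). Origin: centre of its underside, on the shelf.
- coincup: Bystander, loose, to be left alone: stainless steel coin cup, 68 across the mouth, 80 high (mm). Origin: centre of its underside, on the shelf.
- succulent: Bystander, loose, to be left alone: terracotta pot with a plant, 72 across, 90 high (mm). Origin: centre of its underside, on the shelf.
- fob: Bystander, loose, to be left alone: black car fob, 75 x 38 x 14 lying flat (plus a small ring), long along its x (mm). Origin: centre of its underside, on the shelf.
- glasstray: Bystander, loose, to be left alone: low clear glass tray, 100 (x) x 130 (y) x 20 high (mm). Origin: centre of its underside, on the shelf.
- case: Bystander, loose, to be left alone: dark spectacles case, 62 (x) x 165 (y) x 45 high (mm). Origin: centre of its underside, on the shelf.
- keybowl: Bystander, loose, to be left alone: small white ceramic bowl, 76 across, 35 high, standing on the ledge (mm). Origin: centre of its underside.

How it is judged:
By the outcome, as a careful person would: the job done as asked, in the order asked, and still so for the second after the job is handed in, with the robot touching nothing.
It also fails if it takes over 72 s, if anything falls off the work surface, if the arm or the gripper's body presses on something with over 40 N, if the wrist force passes 120 N, or if a joint passes its speed limit or range.

## Robot

A 6-joint arm with a two-finger parallel gripper is mounted at the origin on the work surface. World frame = base frame: x ahead of the robot, y to its left, z up, the work surface at z = 0. Lengths are in mm, angles in rad, forces in N, time in s.
With the tool pointing down it reaches from about 300 to 875 mm from the base axis. Payload 6.4 kg.
Tool frame: the origin (TCP) lies between the finger pads; the fingertips stand 11 mm ahead of it and the grasp point (between the pads) lies 8 mm behind it; x points along the fingers, y is the direction in which the jaws open and shut, and the axes are right-handed (so a half turn about x gives the same grasp; the last joint's range is limited). The gripper opens to 85 mm and grips with 20 to 120 N. Pads are 22 mm wide; open, the fingers measure 114 mm over their backs; the gripper's body (76 mm by 85 mm) begins 54 mm behind the grasp point. The pads swing forward as they close: fully open they stand 13 mm farther back than shut.
Start: joints at [1.082, 0.181, 1.607, -0, 1.354, -0.206], TCP at [160.439, 552.178, 242.288] pointing down, gripper open.
Joint ranges: [-2.99, 2.99], [-0.89, 2.07], [0.3, 2.58], [-1.14, 4.28], [0, 2.63], [-3.12, 3.12]. Speed limits (rad/s): [2.57, 2.57, 3.01, 3.14, 3.14, 3.14].

## Interface

Orientations are given as [roll, pitch, yaw] about the fixed x, y, z axes, in that order (R = Rz(yaw) Ry(pitch) Rx(roll)).
In Python, from plant import robot gives the robot as it stands.
- The arm moves only by the tool arm_command, never from a script. Its argument "steps" is a list of rows, each a list of 3 entries, a list of its own where there are three numbers: the opening, from 0 (shut) to 1 (fully open), then the shift along the tool's x, y, z in mm, then the turn about the tool's x in rad. A call has 1 to 20 rows; each row is the pose to reach, as a shift and turn from the pose measured when the call began, along the tool's axes at that moment; what a row does not reach only later rows make up. A row lasts 1/8 s, in which the tool goes at most 62.5 mm and 10.7 degrees, less where a joint would pass 70% of its speed; a pose out of reach is approached as far as the arm can. A call with a gripper value outside its range is refused whole. The fingers move at their own pace and stop on an object; "newtons" is the grip in N (left out, the last holds). Time passes only in rows, so rows that repeat a pose let the fingers close. It gives the time, the measured TCP pose, the force and the opening at its end, in the units of the state.
- robot.state(): the state, without advancing time (a new reading comes with each control period).
- robot.grab_frame(name): name is "scene" or "top" or "wrist"; returns the picture (400x640x3 uint8, blue, green, red); there is no depth.
- robot.camera_info(name): a dict with "K" (3x3 intrinsics, pixels), "k1" (the pictures are not rectified: a ray, as slopes to the right and down, at radius r is drawn at 1 + k1 r^2 times it, then the intrinsics apply), "xyz" and "attitude" of the camera in the world. Camera axes: x right, y up, looking along -z (the intrinsics and any distortion apply to the point x, -y, -z); pixel columns grow to the right and rows downward; lengths in mm; the calibration is good to about 2 mm. A picture is of the moment at which its call begins: read the wrist's pose just before it. camera_info takes no time and is no camera call; for the wrist camera it gives the pose at the moment of the call.
- robot.job_done(): hands the job in, once; it reports no verdict.
Trained networks look in the newest picture that a camera, given by its name, has taken for a name from the list of things; names that differ only in an ending like _2 or _b are one class to them, and where a whole thing is asked for, a point or a joint stands for the part that bears it (a point fixed in the world has none). Each returns a list of dicts, best first, with "confidence" (0 to 1); they miss things now and then, are a little off and sometimes report something else, mostly with a low value. They report only what shows in the picture. A call takes as long as a camera call.
- robot.recognise(camera, label): "rect" ([left, top, right, bottom] in pixels, round what is visible of it).
The state is a dict: "time": time; "joint_pos": joint angles; "qvel": joint speeds; "effort": joint torques, N m; "tool_pos": TCP position; "ee_rot": TCP orientation; "contact_force": force on the tool from outside, world axes, zero at the start; "torque": the same for the moment, N m; "gripper_width": finger opening in mm.
Only numpy, scipy, OpenCV 4.12 (cv2) and the standard library are available. Lean on these libraries where they do the work, as an engineer would, in place of code of your own. Each camera call takes 0.05 s, during which the arm holds its last target.

## Working session

There is one attempt and no reset: what is moved stays moved. The work goes in short steps, Python scripts to look and compute and a tool call to move; the robot and the scene stay as the last step left them, time stands still between calls to the robot, and variables do not carry over. Pictures are saved under pics/ and viewed, and the job is handed in when it is done.

Besides the shell and the picture viewer there is one more tool, called by a JSON object that holds its "api" and its "payload", one argument or row to a line. arm_command: Moves the arm, as the interface text tells. Its arguments: {"type":"object","properties":{"steps":{"type":"array"},"newtons":{"type":"number"}},"required":["steps"]}

```bash
ls; mkdir -p pics; python3 - <<'E'
from plant import robot
import cv2
s=robot.state();print(s)
for n in ["scene","top","wrist"]:
    i=robot.camera_info(n);print(n,i)
    cv2.imwrite(f"pics/{n}0.png",robot.grab_frame(n))
    for l in ["plate","cradle","ledge","foot","leveller_grip"]:
        if n!="wrist": print(l,[(d['rect'],round(d['confidence'],2)) for d in robot.recognise(n,l)][:2])
E
```

```text
pics
{'time': 0.0, 'joint_pos': array([ 1.08166594e+00,  1.81500181e-01,  1.60801276e+00,  2.99162260e-05,
        1.35375546e+00, -2.06345353e-01]), 'qvel': array([ 4.60962972e-04, -2.31255162e-03, -1.19732125e-03,  1.92009840e-06,
       -6.58317710e-05, -5.71667513e-05]), 'effort': array([-2.27805674e-05, -4.44883811e+01, -3.51330221e+01, -2.78065872e-04,
        9.31193208e-03,  1.36775949e-05]), 'tool_pos': array([160.19371123, 551.69529381, 241.40479092]), 'ee_rot': array([-1.79456707,  1.56912032, -2.07735856]), 'contact_force': array([-0.22874686,  0.45690515,  0.2518063 ]), 'torque': array([-0.00813556,  0.00294504, -0.03853495]), 'gripper_width': 85.28228142544975}
scene {'K': array([[372.90313587,   0.        , 321.30652536],
       [  0.        , 372.90313587, 202.31053381],
       [  0.        ,   0.        ,   1.        ]]), 'k1': -0.04721342362038829, 'xyz': array([1242.42799396,  105.64762541,  667.73731253]), 'attitude': array([ 0.90495148, -0.00990924,  1.62666036])}
plate [([344.3, 235.6, 379.7, 259.8], 0.63)]
cradle [([368.6, 191.2, 430.3, 266.0], 0.9)]
ledge [([1
[... 306 characters left out ...]
0.08811900989105832, 'xyz': array([ 438.79046294,   70.43831113, 1069.2277337 ]), 'attitude': array([ 0.13198191,  0.01255069, -1.57122509])}
plate [([271.5, 193.8, 296.7, 210.2], 0.81)]
cradle [([225.4, 184.3, 276.6, 237.2], 0.72)]
ledge [([385.8, 169.2, 472.5, 220.5], 0.64), ([364.8, 254.3, 408.4, 290.1], 0.62)]
foot []
leveller_grip [([389.6, 195.6, 414.3, 210.5], 0.63)]
wrist {'K': array([[343.73590718,   0.        , 315.96463246],
       [  0.        , 343.73590718, 194.37654104],
       [  0.        ,   0.        ,   1.        ]]), 'k1': 0.01760375415355862, 'xyz': array([ 77.95570595, 576.49424731, 373.49066175]), 'attitude': array([-3.34738911e-01,  4.18565939e-04,  1.28823170e+00])}
```

View pics/scene0.png

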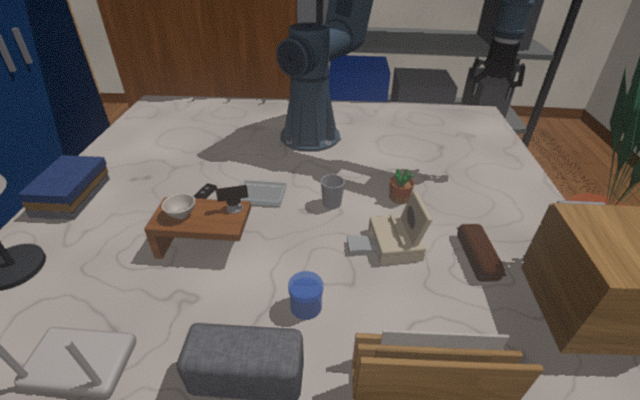

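View pics/top0.png

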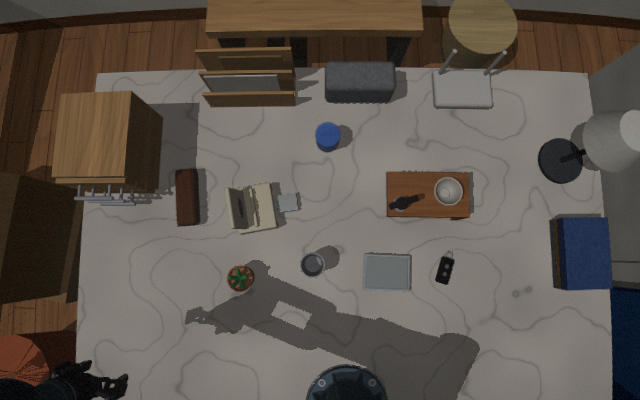

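View pics/wrist0.png

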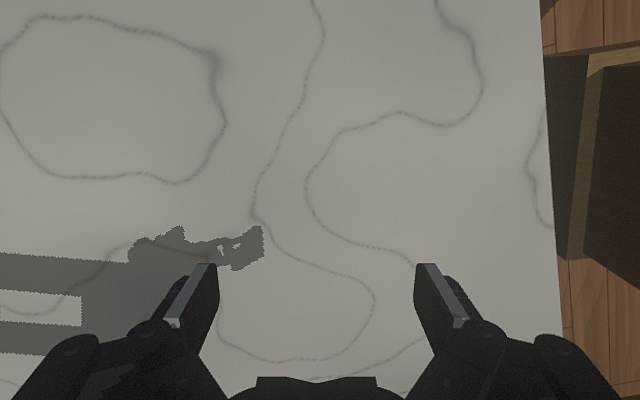

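```bash
python3 - <<'E'
import cv2
a=cv2.imread('pics/top0.png');cv2.imwrite('pics/top0z.png',cv2.resize(a[150:270,210:290],None,fx=5,fy=5,interpolation=2))
cv2.imwrite('pics/top0y.png',cv2.resize(a[150:270,360:480],None,fx=5,fy=5,interpolation=2))
a=cv2.imread('pics/scene0.png');cv2.imwrite('pics/scene0z.png',cv2.resize(a[170:290,330:450],None,fx=5,fy=5,interpolation=2))
cv2.imwrite('pics/scene0y.png',cv2.resize(a[170:290,135:265],None,fx=5,fy=5,interpolation=2))
E
```

```text
(no output)
```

The top view shows the cradle at about (250,208) with the plate head at (288,202). The ledge is at (430,195), with its knob at (403,203) and the bowl at (448,190). The scene view agrees with this.

View pics/top0z.png

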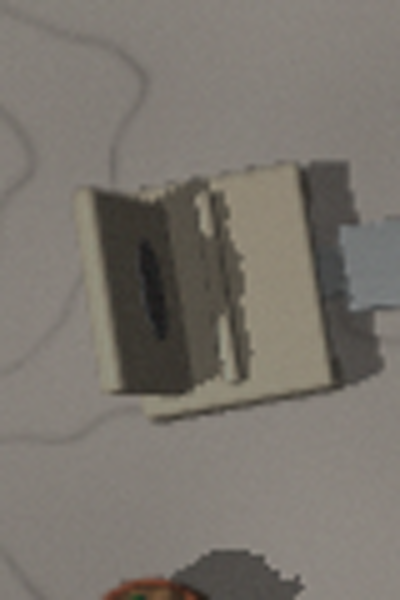

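View pics/top0y.png

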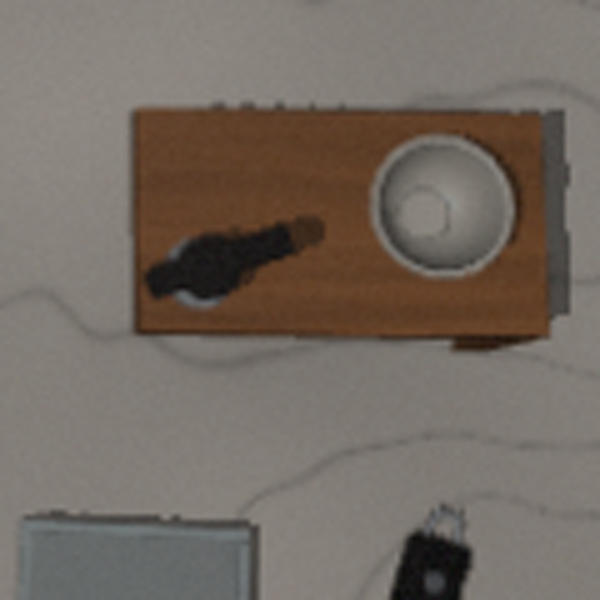

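View pics/scene0z.png

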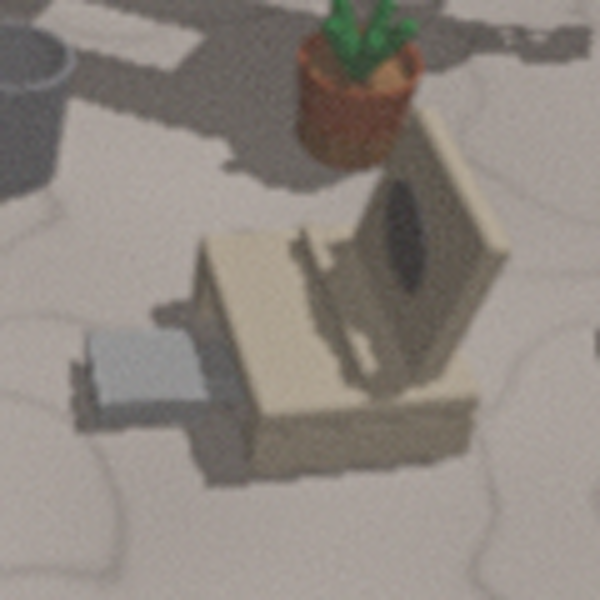

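View pics/scene0y.png

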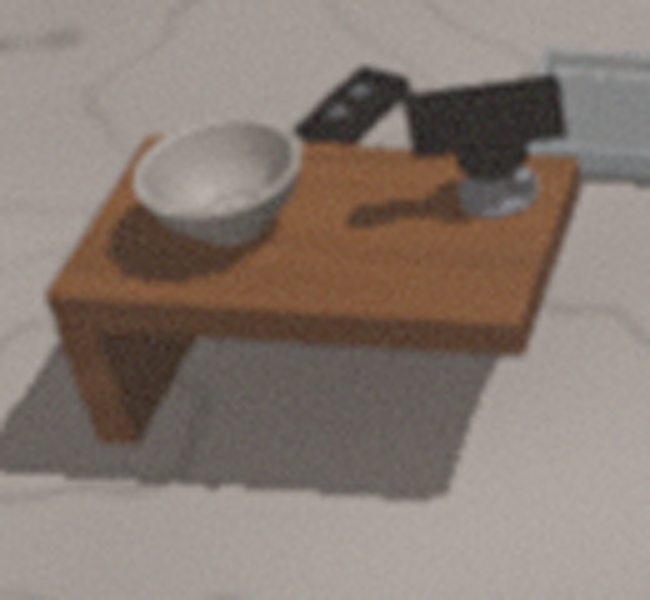

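```bash
cat > h.py <<'E'
import numpy as np, cv2
from scipy.spatial.transform import Rotation as R
from scipy.optimize import least_squares
def proj(i,P):
    P=np.atleast_2d(P).astype(float)
    M=R.from_euler('xyz',i['attitude']).as_matrix()
    c=(P-i['xyz'])@M
    s=np.c_[c[:,0]/-c[:,2],-c[:,1]/-c[:,2]]
    s=s*(1+i['k1']*(s**2).sum(1,keepdims=True))
    return s@np.diag([i['K'][0,0],i['K'][1,1]])+[i['K'][0,2],i['K'][1,2]]
def ray(i,uv):
    K=i['K'];d=np.array([(uv[0]-K[0,2])/K[0,0],(uv[1]-K[1,2])/K[1,1]]);s=d.copy()
    for _ in range(20): s=d/(1+i['k1']*(s@s))
    return R.from_euler('xyz',i['attitude']).apply([s[0],-s[1],-1])
def onz(i,uv,z):
    d=ray(i,uv);return i['xyz']+d*(z-i['xyz'][2])/d[2]
def rz(a): return R.from_euler('z',a).as_matrix()
def fit(obs,x0,w=None):
    # obs: list (info, local pts Nx3, uv Nx2); params x,y,z,yaw  (z held if w)
    def f(p):
        r=[]
        for i,L,U in obs:
            r.append((proj(i,np.array(L,float)@rz(p[3]).T+p[:3])-np.array(U)).ravel())
        r.append([ (p[2])*(w or 1)])
        return np.concatenate(r)
    s=least_squares(f,x0);return s.x,np.round(s.fun,1)
E
python3 - <<'E'
from plant import robot
from h import *
t=robot.camera_info("top");s=robot.camera_info("scene")
LT=[[90,32,97],[90,-190,97],[-32,32,97],[-32,-190,97]]
ot=(t,LT,[[386.6,171.6],[469,172],[386.6,216.2],[469.6,216.2]])
os_=(s,LT,[[240,236],[144.6,229],[251,201.4],[165,197.4]])
for o in ([ot],[os_],[ot,os_]): print(fit(o,[450,-100,0,0],.5))
CT=[[65,-55,44],[-65,-55,44]]
print([onz(t,u,44) for u in ([270,183],[278,227])])
print([onz(s,u,44) for u in ((330+265/5,170+412/5),(330+205/5,170+238/5))])
a=cv2.imread('pics/top0.png');cv2.imwrite('pics/top0x.png',cv2.resize(a[180:225,260:310],None,fx=12,fy=12,interpolation=2))
a=cv2.imread('pics/scene0.png');cv2.imwrite('pics/scene0x.png',cv2.resize(a[225:265,335:385],None,fx=12,fy=12,interpolation=2))
E
```

```text
(array([ 5.55219243e+02, -1.38120103e+02,  1.94411942e-01, -1.12523739e-02]), array([ 0.1, -0.6, -1.2,  0. ,  0.8,  0. ,  0.2,  0.6,  0.1]))
(array([ 5.57049174e+02, -1.34539051e+02, -2.18184415e-01, -1.44365590e-02]), array([-0.3, -0.7, -0.5,  0.6,  0.6,  0.2,  0.2, -0.2, -0.1]))
(array([ 5.55398872e+02, -1.36582601e+02, -8.47697680e-01, -1.27519148e-02]), array([-0.5, -0.6, -1.8,  0.1,  0.1, -0. , -0.5,  0.7, -0.9, -1.1, -0.9,
        0.4, -0.1, -0. , -0.3, -0.4, -0.4]))
[array([623.09880645, 214.13211001,  44.        ]), array([498.64429322, 189.78787434,  44.        ])]
[array([627.41935184, 220.92874772,  44.        ]), array([504.2395938 , 199.02608261,  44.        ])]
```

View pics/top0x.png

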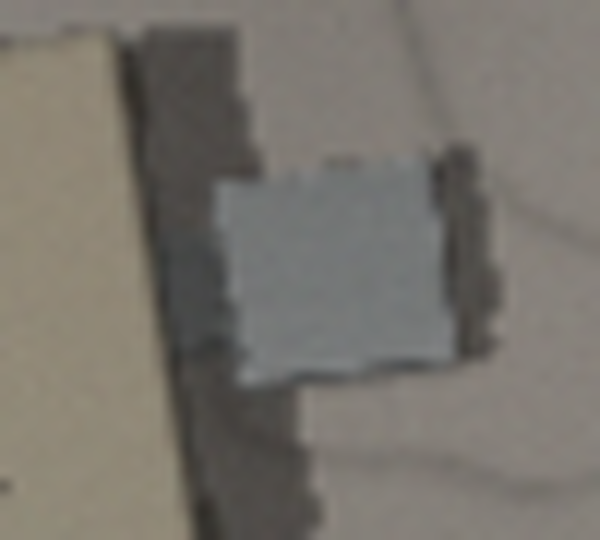

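View pics/scene0x.png

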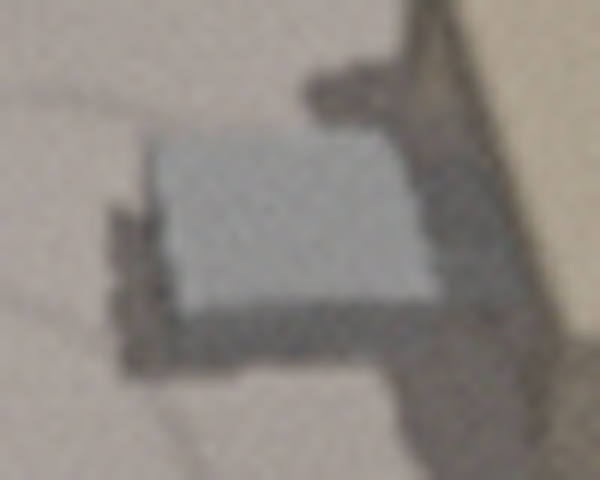

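```bash
python3 - <<'E'
from plant import robot
from h import *
t=robot.camera_info("top");s=robot.camera_info("scene")
ot=(t,[[27,-25,18],[-27,-25,18],[27,25,18],[-27,25,18]],[[277.9,195.2],[296,193.75],[280,211.9],[297.9,210]])
os_=(s,[[-27,25,18],[27,25,18],[-27,-25,18],[27,-25,18]],np.array([[155,135],[393,135],[180,305],[440,300]])/12+[335,225])
for o in ([ot],[os_],[ot,os_]): print(fit(o,[560,150,0,1.7],5))
q=robot.state();print(R.from_euler('xyz',q['ee_rot']).as_matrix().round(3))
E
```

```text
(array([ 5.70097923e+02,  1.64996971e+02, -8.93264721e-04,  1.68002305e+00]), array([-0.1, -0. ,  0.4, -0.6, -0.5,  0.4,  0.3,  0.2, -0. ]))
(array([ 5.73211042e+02,  1.69202283e+02, -1.24099770e-03,  1.68308977e+00]), array([-0.5,  0.2,  0.8, -0.5, -0.3,  0.3,  0.1, -0.1, -0. ]))
(array([ 5.71433977e+02,  1.67480946e+02, -3.05643749e-02,  1.68201111e+00]), array([-1. , -0.5, -0.5, -1.1, -1.4, -0. , -0.6, -0.2, -1.2, -0.3,  0.1,
       -1. , -1. , -0.3, -0.7, -0.6, -0.2]))
[[ 0.     0.279  0.96 ]
 [-0.     0.96  -0.279]
 [-1.    -0.     0.   ]]
```

{"api": "arm_command", "payload": {
  "steps": [
    [1,[41,-255,502],1.177],
    [1,[41,-255,502],1.177],
    [1,[41,-255,502],1.177],
    [1,[41,-255,502],1.177],
    [1,[41,-255,502],1.177],
    [1,[41,-255,502],1.177],
    [1,[41,-255,502],1.177],
    [1,[41,-255,502],1.177],
    [1,[41,-255,502],1.177],
    [1,[41,-255,502],1.177],
    [1,[41,-255,502],1.177],
    [1,[41,-255,502],1.177],
    [1,[41,-255,502],1.177],
    [1,[41,-255,502],1.177],
    [1,[41,-255,502],1.177],
    [1,[41,-255,502],1.177]
  ]
}}

```text
time: 2.65
tool_pos: [571.3, 167.4, 201.4]
ee_rot: [1.621, 1.571, 0.161]
contact_force: [-0.6, 0.1, 0.2]
gripper_width: 85.4
```

```bash
python3 - <<'E'
from plant import robot
from h import *
s=robot.state();i=robot.camera_info("wrist")
cv2.imwrite("pics/w1.png",robot.grab_frame("wrist"))
print(s['time'],s['tool_pos'],s['joint_pos'],i['xyz'],i['attitude'])
U=proj(i,np.array([[27,-25,18],[-27,-25,18],[27,25,18],[-27,25,18],[0,0,0]])@rz(1.682).T+[571.5,167.3,0]);print(U)
E
```

```text
2.65 [571.29214389 167.38774517 201.36535249] [ 8.58215180e-02  2.63299210e-01  1.59361767e+00  9.12420922e-06
  1.28456026e+00 -2.54302043e-02] [560.91320578 252.38434312 332.55621952] [-0.33531479  0.00035421  0.11145566]
[[344.42067502 142.15379889]
 [342.8820933  197.41634046]
 [290.06664114 142.13767272]
 [291.4400694  197.39793418]
 [317.14528122 165.77533699]]
```

View pics/w1.png

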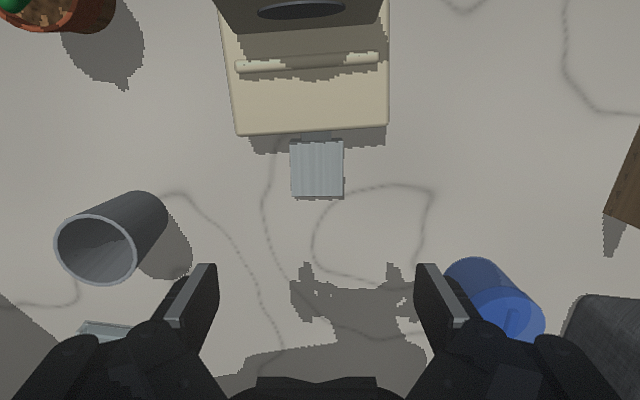

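```bash
python3 - <<'E'
from plant import robot
from h import *
a=cv2.imread('pics/w1.png');cv2.imwrite('pics/w1z.png',cv2.resize(a[120:215,270:365],None,fx=6,fy=6,interpolation=2))
t=robot.camera_info("top")
for n in ["capbox","coincup","glasstray"]:
    r=robot.recognise("top",n)[0];q=r['rect'];print(n,r['confidence'],onz(t,[(q[0]+q[2])/2,(q[1]+q[3])/2],60)[:2])
E
```

```text
capbox 0.91 [752.04784727  53.19546195]
coincup 0.74 [395.06428627  92.55551382]
glasstray 0.59 [ 372.01970853 -106.97448234]
```

View pics/w1z.png

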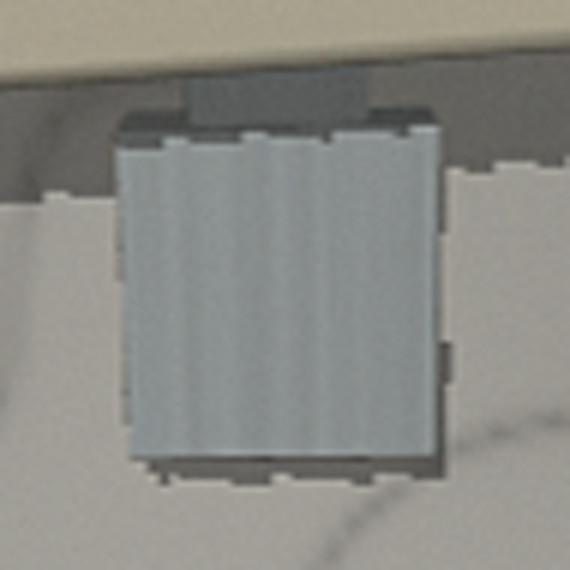

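```bash
python3 - <<'E'
from plant import robot
from h import *
i=robot.camera_info("wrist")
print(fit([(i,[[27,25,18],[27,-25,18],[-27,25,18],[-27,-25,18]],[[289.7,144.7],[343.3,141.3],[291.7,196.3],[343.3,195.8]])],[571,167,0,1.68],5))
s=robot.state();print(R.from_euler('xyz',s['ee_rot']).as_matrix().round(3))
E
```

```text
(array([ 5.71343624e+02,  1.67290901e+02, -1.77784727e-02,  1.71056701e+00]), array([-0.7, -2. ,  0.1, -0.1,  0.4,  1.6,  0.2,  0.7, -0.1]))
[[-0.     0.994  0.111]
 [ 0.     0.111 -0.994]
 [-1.    -0.    -0.   ]]
```

{"api": "arm_command", "payload": {
  "steps": [
    [1,[100,0,8],-0.02],
    [1,[150,0,8],-0.02],
    [1,[175,0,8],-0.02],
    [1,[187,0,8],-0.02],
    [1,[187,0,8],-0.02],
    [1,[187,0,8],-0.02]
  ]
}}

```text
time: 3.6
tool_pos: [574.4, 159.5, 16.9]
ee_rot: [1.526, 1.566, 0.087]
contact_force: [-0.5, 0.6, -0.0]
gripper_width: 85.6
```

{"api": "arm_command", "payload": {
  "steps": [
    [0.3,[0,0,0],0],
    [0.3,[0,0,0],0],
    [0.3,[0,0,0],0],
    [0.3,[0,0,0],0],
    [0.3,[0,0,0],0],
    [0.3,[0,0,0],0]
  ],
  "newtons": 50
}}

```text
time: 4.35
tool_pos: [575.7, 159.6, 18.8]
ee_rot: [1.501, 1.564, 0.062]
contact_force: [-1.8, 0.5, 8.2]
gripper_width: 48.8
```

```bash
python3 - <<'E'
from plant import robot
from h import *
s=robot.state();print(s)
cv2.imwrite("pics/w2.png",robot.grab_frame("wrist"))
a=robot.grab_frame("scene");cv2.imwrite("pics/s2.png",cv2.resize(a[150:290,310:450],None,fx=4,fy=4,interpolation=2))
E
```

```text
{'time': 4.35, 'joint_pos': array([ 7.20325935e-02,  5.11812569e-01,  1.67951278e+00, -8.97217799e-05,
        9.43134058e-01, -5.93085514e-02]), 'qvel': array([ 0.00019456, -0.00103266,  0.00067385,  0.00136885, -0.00059098,
       -0.00258758]), 'effort': array([ -0.22372843, -48.09560895, -25.0852114 ,   0.07218594,
        -0.58012124,   0.08072738]), 'tool_pos': array([575.68008667, 159.62345805,  18.83171858]), 'ee_rot': array([1.50125497, 1.56366271, 0.06185222]), 'contact_force': array([-1.75783294,  0.47175884,  8.24606849]), 'torque': array([-0.02894374,  0.29646832,  0.08607661]), 'gripper_width': 48.76272863599199}
```

View pics/w2.png

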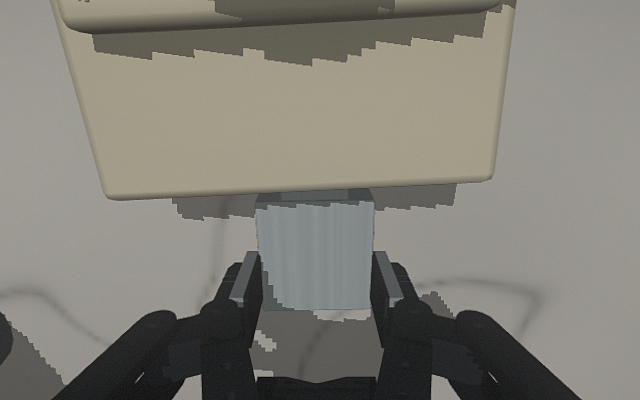

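View pics/s2.png

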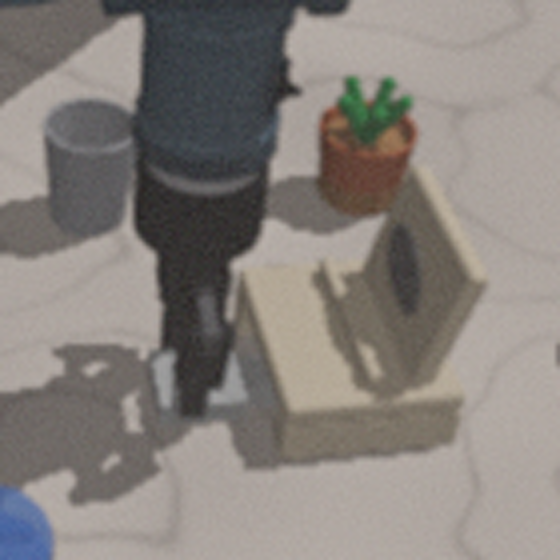

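{"api": "arm_command", "payload": {
  "steps": [
    [0.3,[-1,0,0],0],
    [0.3,[-2,0,0],0],
    [0.3,[-2,0,0],0]
  ],
  "newtons": 60
}}

```text
time: 4.82
tool_pos: [575.3, 159.6, 20.5]
ee_rot: [1.495, 1.564, 0.055]
contact_force: [0.3, -0.1, -2.2]
gripper_width: 47.8
```

```bash
python3 - <<'E'
from plant import robot
from h import *
s=robot.state();print(s['torque'],s['contact_force'],R.from_euler('xyz',s['ee_rot']).as_matrix().round(3))
E
```

```text
[-0.12043295  0.0301346   0.05476442] [ 0.34023462 -0.06052828 -2.2380522 ] [[ 0.006  0.991  0.131]
 [ 0.     0.131 -0.991]
 [-1.     0.006  0.   ]]
```

{"api": "arm_command", "payload": {
  "steps": [
    [0.3,[-2,0,15],0],
    [0.3,[-2,0,40],0],
    [0.3,[-2,0,70],0],
    [0.3,[-2,0,100],0],
    [0.3,[-2,0,112],0],
    [0.3,[-2,0,112],0]
  ]
}}

```text
time: 5.58
tool_pos: [590.0, 47.6, 22.5]
ee_rot: [1.519, 1.564, 0.078]
contact_force: [-0.6, -0.3, -2.5]
gripper_width: 47.9
```

```bash
python3 - <<'E'
from plant import robot
from h import *
s=robot.state();print(s['time'],s['torque'],s['contact_force'],R.from_euler('xyz',s['ee_rot']).as_matrix().round(3))
cv2.imwrite("pics/w3.png",robot.grab_frame("wrist"))
a=robot.grab_frame("scene");cv2.imwrite("pics/s3.png",cv2.resize(a[150:290,310:450],None,fx=4,fy=4,interpolation=2))
E
```

```text
5.575 [-0.1077618  -0.03634202  0.0102157 ] [-0.61340789 -0.34650517 -2.53852582] [[ 0.006  0.992  0.129]
 [ 0.     0.129 -0.992]
 [-1.     0.006  0.   ]]
```

View pics/w3.png

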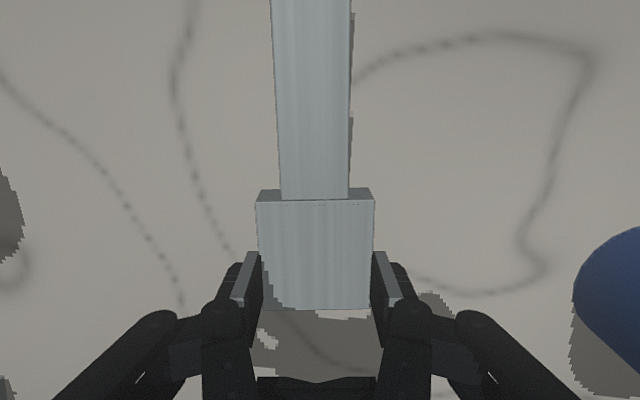

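View pics/s3.png

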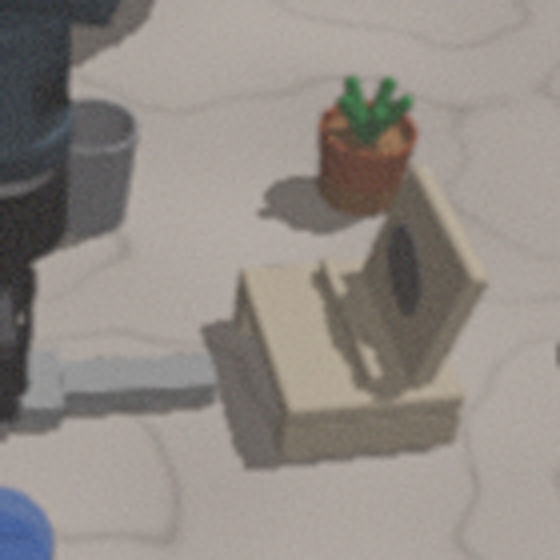

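{"api": "arm_command", "payload": {
  "steps": [
    [0.3,[-6,-20,30],0],
    [0.3,[-6,-45,60],0],
    [0.3,[-6,-57.5,80],0],
    [0.3,[-6,-57.5,80],0],
    [0.3,[0,-57.5,80],0],
    [0.3,[3,-57.5,80],0],
    [0.3,[4,-57.5,80],0],
    [0.3,[4,-57.5,80],0]
  ]
}}

```text
time: 6.68
tool_pos: [543.3, -36.7, 18.9]
ee_rot: [1.683, 1.565, 0.244]
contact_force: [-5.7, 2.4, 9.7]
gripper_width: 47.7
```

{"api": "arm_command", "payload": {
  "steps": [
    [0.8,[-1,0,0],0],
    [0.8,[-1,0,0],0],
    [0.8,[-1,0,0],0],
    [0.8,[-10,0,0],0],
    [0.8,[-60,0,0],0],
    [0.8,[-110,0,-60],0],
    [0.8,[-110,0,-80],0],
    [0.8,[-110,0,-80],0],
    [0.8,[-110,0,-80],0]
  ]
}}

```text
time: 7.8
tool_pos: [532.1, 42.1, 128.9]
ee_rot: [1.62, 1.566, 0.183]
contact_force: [-1.0, -0.5, 0.6]
gripper_width: 68.5
```

```bash
python3 - <<'E'
from plant import robot
from h import *
s=robot.state();print(s['time'],s['tool_pos'],s['contact_force'],R.from_euler('xyz',s['ee_rot']).as_matrix().round(3))
i=robot.camera_info("wrist");print(i)
cv2.imwrite("pics/w4.png",robot.grab_frame("wrist"))
a=robot.grab_frame("top");cv2.imwrite("pics/t4.png",cv2.resize(a[150:240,300:480],None,fx=4,fy=4,interpolation=2));cv2.imwrite("pics/t4f.png",a)
E
```

```text
7.8 [532.06276204  42.11786905 128.88054386] [-0.99515624 -0.54600046  0.61487712] [[ 0.005  0.991  0.133]
 [ 0.001  0.133 -0.991]
 [-1.     0.005 -0.   ]]
{'K': array([[343.73590718,   0.        , 315.96463246],
       [  0.        , 343.73590718, 194.37654104],
       [  0.        ,   0.        ,   1.        ]]), 'k1': 0.01760375415355862, 'xyz': array([519.19562894, 126.77529187, 260.10160325]), 'attitude': array([-0.33507573, -0.00476355,  0.1333215 ])}
```

View pics/w4.png

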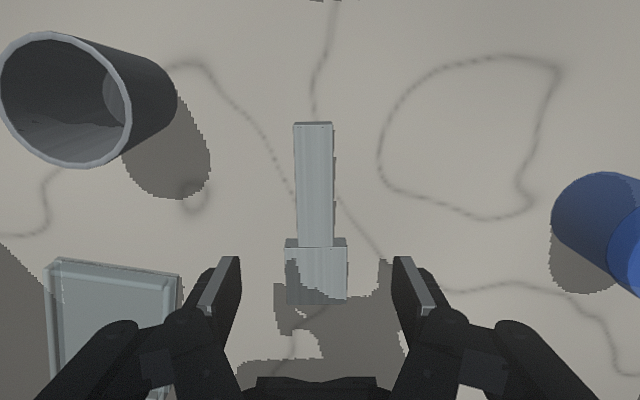

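View pics/t4.png

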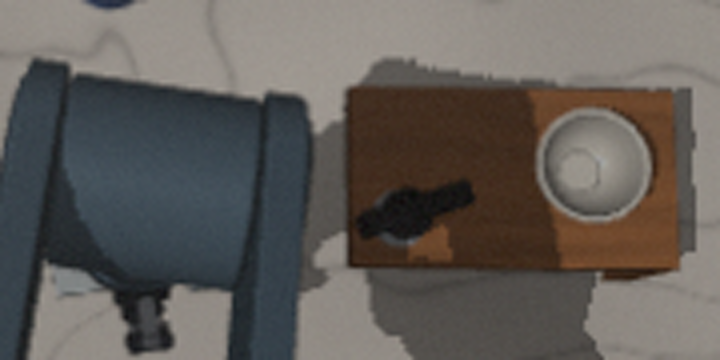

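```bash
python3 - <<'E'
import cv2
a=cv2.imread('pics/w4.png');cv2.imwrite('pics/w4z.png',cv2.resize(a[115:315,270:365],None,fx=3.8,fy=3,interpolation=2))
E
```

```text
(no output)
```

View pics/w4z.png

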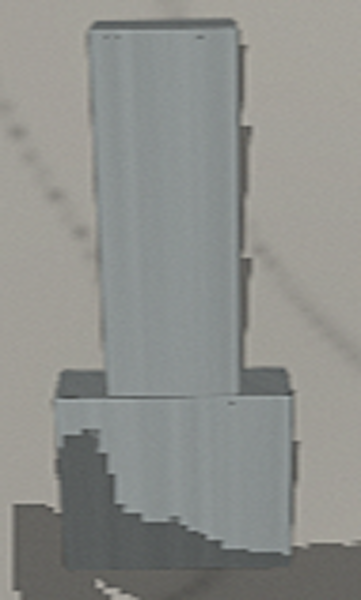

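```bash
python3 - <<'E'
from plant import robot
from h import *
i=robot.camera_info("wrist")
U=np.array([[90,30],[237,28],[57,401],[291,397],[62,568],[290,565]])/[3.8,3]+[270,115]
p,r=fit([(i,[[123,14,18],[123,-14,18],[27,25,18],[27,-25,18],[-27,25,18],[-27,-25,18]],U)],[542,-31,0,1.7],5)
print(p,r, 'tail at 106:',p[:2]+106*np.array([np.cos(p[3]),np.sin(p[3])]))
E
```

```text
[ 5.40674982e+02 -2.75498174e+01 -7.18571701e-02  1.71948055e+00] [-0.8 -0.6  0.9 -0.7 -1.3 -0.6  0.7 -0.3  0.4  1.5  0.1  1.5 -0.4] tail at 106: [524.97246047  77.28066866]
```

{"api": "arm_command", "payload": {
  "steps": [
    [0.7,[30,-2.4,-38],-0.016],
    [0.7,[70,-2.4,-38],-0.016],
    [0.7,[98,-2.4,-38],-0.016],
    [0.7,[105,-2.4,-38],-0.016],
    [0.7,[106,-2.4,-38],-0.016],
    [0.7,[106,-2.4,-38],-0.016],
    [0.7,[106,-2.4,-38],-0.016]
  ]
}}

```text
time: 8.78
tool_pos: [525.9, 78.9, 23.5]
ee_rot: [1.592, 1.564, 0.169]
contact_force: [-0.1, 1.2, -0.7]
gripper_width: 59.5
```

{"api": "arm_command", "payload": {
  "steps": [
    [0.1,[0,0,0],0],
    [0.1,[0,0,0],0],
    [0.1,[0,0,0],0],
    [0.1,[0,0,0],0],
    [0.1,[0,0,0],0],
    [0.1,[0,0,0],0]
  ],
  "newtons": 90
}}

```text
time: 9.52
tool_pos: [526.5, 78.9, 24.7]
ee_rot: [1.546, 1.563, 0.123]
contact_force: [-2.5, -0.1, 7.8]
gripper_width: 24.1
```

```bash
python3 - <<'E'
from plant import robot
from h import *
s=robot.state();print(s['time'],s['tool_pos'],s['contact_force'],s['torque'],R.from_euler('xyz',s['ee_rot']).as_matrix().round(3))
i=robot.camera_info("wrist");print(i['xyz'],i['attitude'])
cv2.imwrite("pics/w5.png",robot.grab_frame("wrist"))
E
```

```text
9.525 [526.53929828  78.93469831  24.66631019] [-2.49091814 -0.14930174  7.75151188] [ 0.02289946  0.46122397 -0.06206496] [[ 0.007  0.989  0.147]
 [ 0.001  0.147 -0.989]
 [-1.     0.007  0.   ]]
[512.12346219 163.42801612 155.83778428] [-0.33549867 -0.00689813  0.14790879]
```

View pics/w5.png

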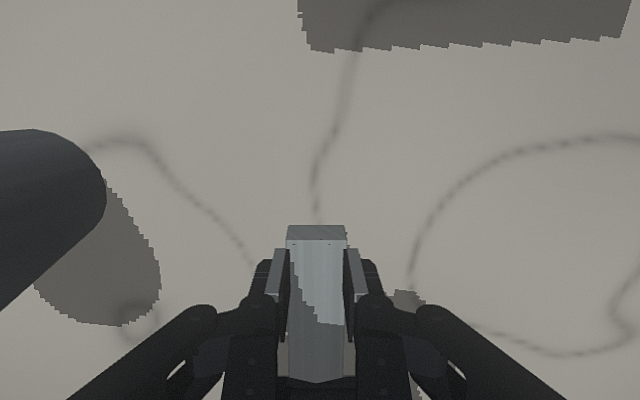

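```bash
python3 - <<'E'
from plant import robot
from h import *
i=robot.camera_info("wrist")
a=onz(i,[287,241],18);b=onz(i,[345.5,241],18);print(a,b,np.linalg.norm(a-b));m=(a+b)/2;print('head',m-123*np.array([-.147,.989,0]))
E
```

```text
[510.62571235  92.41454812  18.        ] [536.42064641  96.16563965  18.        ] 26.066248492370935
head [541.60417938 -27.35690611  18.        ]
```

{"api": "arm_command", "payload": {
  "steps": [
    [0.1,[-3,0,0],0],
    [0.1,[-4,0,20],0],
    [0.1,[-4,-1,50],0],
    [0.1,[-4,-2,80],0],
    [0.1,[-4,-2.2,102],0],
    [0.1,[-4,-2.2,110],0],
    [0.1,[-4,-2.2,110],0],
    [0.1,[-4,-2.2,110],0]
  ]
}}

```text
time: 10.58
tool_pos: [540.1, -29.3, 28.5]
ee_rot: [1.626, 1.564, 0.203]
contact_force: [-0.2, -0.2, -2.0]
gripper_width: 23.9
```

```bash
python3 - <<'E'
from plant import robot
from h import *
s=robot.state();print(s['time'],s['tool_pos'],s['contact_force'],s['torque'],R.from_euler('xyz',s['ee_rot']).as_matrix().round(3))
i=robot.camera_info("wrist");print(i['xyz'],i['attitude'])
cv2.imwrite("pics/w6.png",robot.grab_frame("wrist"))
a=robot.grab_frame("scene");cv2.imwrite("pics/s6.png",cv2.resize(a[150:290,130:330],None,fx=4,fy=4,interpolation=2))
E
```

```text
10.575 [540.08680552 -29.31126827  28.45695674] [-0.21844454 -0.20884715 -1.99694039] [ 0.12820523 -0.00634406  0.02690041] [[ 0.007  0.989  0.148]
 [ 0.001  0.148 -0.989]
 [-1.     0.007 -0.   ]]
[525.74640959  55.11308082 159.6864553 ] [-0.33496692 -0.00631089  0.14852954]
```

View pics/w6.png

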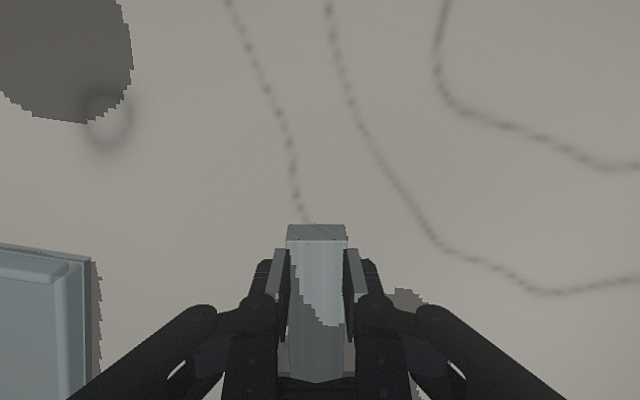

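View pics/s6.png

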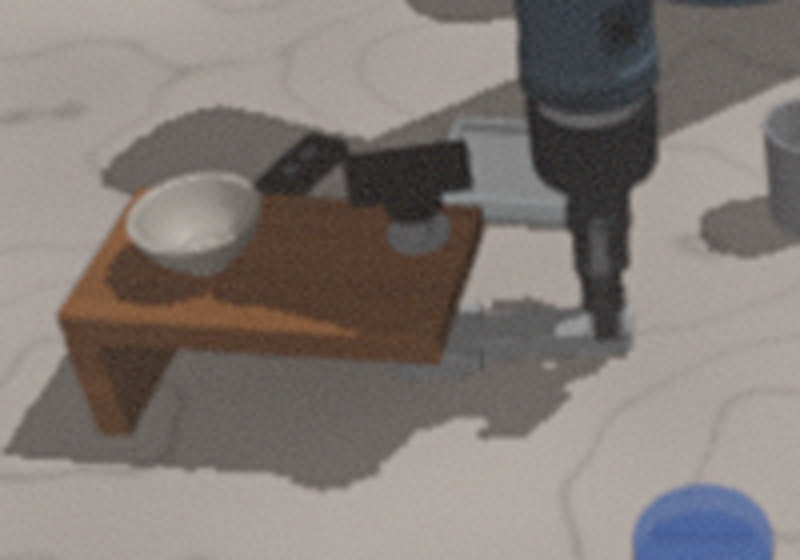

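{"api": "arm_command", "payload": {
  "steps": [
    [0.1,[2,0,1],0],
    [0.1,[3.5,0,1],0],
    [0.1,[4,0,1],0],
    [0.1,[4,0,1],0],
    [0.4,[3,0,1],0],
    [0.5,[3,0,1],0],
    [0.5,[3,0,1],0],
    [0.5,[3,0,1],0]
  ]
}}

```text
time: 11.68
tool_pos: [540.4, -30.4, 25.6]
ee_rot: [1.58, 1.564, 0.157]
contact_force: [0.1, -0.1, -0.2]
gripper_width: 42.6
```

{"api": "arm_command", "payload": {
  "steps": [
    [0.5,[-20,0,0],0],
    [0.5,[-60,0,-20],0],
    [0.5,[-70,0,-70],0],
    [0.5,[-70,0,-120],0],
    [0.5,[-70,0,-140],0],
    [0.5,[-70,0,-140],0],
    [0.5,[-70,0,-140],0]
  ]
}}

```text
time: 12.55
tool_pos: [519.4, 107.5, 95.6]
ee_rot: [1.533, 1.564, 0.11]
contact_force: [0.6, 0.8, -0.4]
gripper_width: 43.0
```

```bash
python3 - <<'E'
from plant import robot
from h import *
s=robot.state();print(s['time'],s['tool_pos'],s['contact_force'],s['torque'],R.from_euler('xyz',s['ee_rot']).as_matrix().round(3))
i=robot.camera_info("wrist");print(i['xyz'],i['attitude'])
cv2.imwrite("pics/w7.png",robot.grab_frame("wrist"))
E
```

```text
12.55 [519.35356118 107.4845719   95.55475146] [ 0.57966366  0.82248589 -0.40306688] [-0.02373749 -0.02384117 -0.00663542] [[ 0.007  0.989  0.148]
 [ 0.001  0.148 -0.989]
 [-1.     0.007  0.   ]]
[504.94294755 191.98495709 226.72635968] [-0.33558863 -0.00666773  0.14884252]
```

View pics/w7.png

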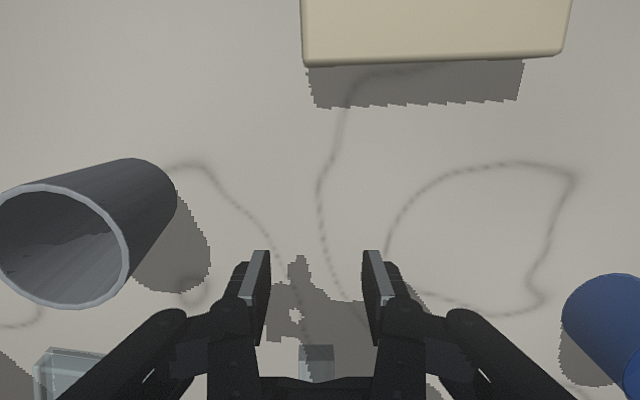

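{"api": "arm_command", "payload": {
  "steps": [
    [0.6,[-60,0,0],0],
    [0.6,[-119,0,30],0],
    [0.6,[-119,-2,90],0],
    [0.6,[-119,-4,150],0],
    [0.6,[-119,-4,210],0],
    [0.6,[-119,-4,254],0],
    [0.6,[-119,-4,254],0],
    [0.6,[-119,-4,254],0],
    [0.6,[-119,-4,254],0]
  ]
}}

```text
time: 13.72
tool_pos: [551.9, -143.8, 214.5]
ee_rot: [1.602, 1.564, 0.18]
contact_force: [0.0, 0.8, 0.6]
gripper_width: 51.7
```

```bash
python3 - <<'E'
from plant import robot
from h import *
s=robot.state();print(s['time'],s['tool_pos'],s['joint_pos'],R.from_euler('xyz',s['ee_rot']).as_matrix().round(3))
i=robot.camera_info("wrist");print(i['xyz'],i['attitude'])
cv2.imwrite("pics/w8.png",robot.grab_frame("wrist"))
E
```

```text
13.725 [ 551.86094557 -143.78882461  214.46701506] [-0.46521883  0.19218107  1.65186721  0.00428194  1.29208    -0.61517767] [[ 0.007  0.989  0.148]
 [ 0.001  0.148 -0.989]
 [-1.     0.007 -0.   ]]
[537.43920921 -59.34230775 345.66199755] [-0.33507982 -0.00635768  0.14900199]
```

View pics/w8.png

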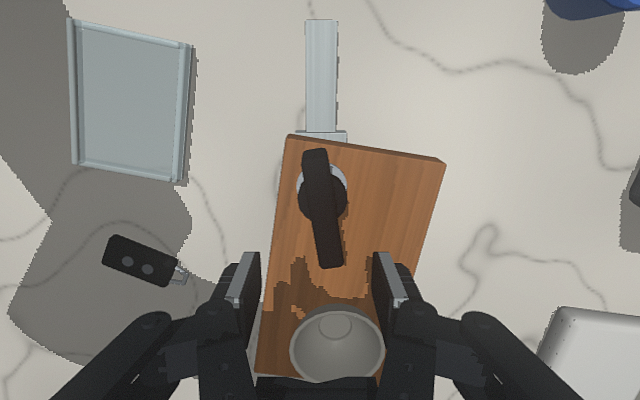

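```bash
python3 - <<'E'
import cv2
a=cv2.imread('pics/w8.png');cv2.imwrite('pics/w8a.png',cv2.resize(a[10:160,260:460],None,fx=4,fy=4,interpolation=2))
cv2.imwrite('pics/w8b.png',cv2.resize(a[130:280,270:390],None,fx=4,fy=4,interpolation=2))
E
```

```text
(no output)
```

View pics/w8a.png

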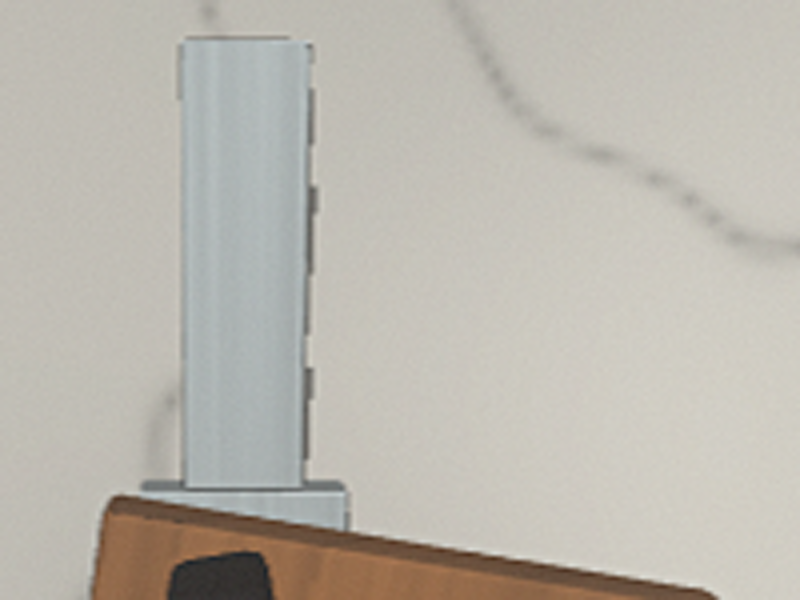

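View pics/w8b.png

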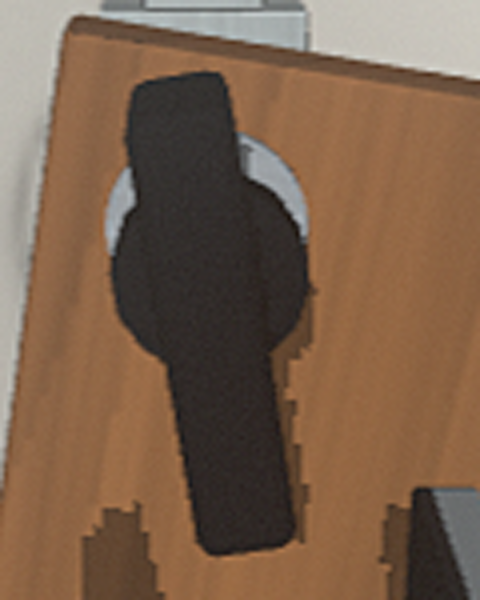

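```bash
python3 - <<'E'
from plant import robot
from h import *
i=robot.camera_info("wrist")
A=lambda z:np.array(z)/4+[260,10]
B=lambda z:np.array(z)/4+[270,130]
p,r=fit([(i,[[123,14,18],[123,-14,18],[27,25,18],[27,-25,18]],A([[183,40],[308,42],[140,490],[345,490]]))],[556,-136,0,1.72],5);print('plate',p,r)
for z in (95,97,99):
    a=onz(i,A([103,507]),z);b=onz(i,A([712,598]),z);d=b-a;y=np.arctan2(d[1],d[0]);print('ledge',z,np.linalg.norm(d),y,a+rz(y)@[32,-32,-97])
for q in (0.9,1.25,1.6):
  zt=162-3*q
  # bar: image-bottom end is -y world ; local x+ toward it
  c=[onz(i,u,zt) for u in B([[203,553],[295,542]])]
  c2=[onz(i,u,zt-30) for u in B([[130,88],[225,75]])]
  m=(c[0]+c[1])/2;m2=(c2[0]+c2[1])/2
  print(q,m,m2,np.linalg.norm(m[:2]-m2[:2]),np.linalg.norm(c[0]-c[1]),np.linalg.norm(c2[0]-c2[1]),(m+m2)[:2]/2,'yaw',np.arctan2(*(m-m2)[[1,0]]))
# silver collar/hub circle
E
```

```text
plate [ 5.55710176e+02 -1.36668681e+02 -1.61164318e-02  1.71774154e+00] [-0.7 -0.1  0.8 -0.5 -0.7  0.3  0.7  0.4 -0.1]
ledge 95 114.38568355093902 -0.001389768768370346 [ 555.65497443 -136.61621155   -2.        ]
ledge 97 113.47331434980956 -0.0013897687683702524 [ 555.76496675 -136.25418655    0.        ]
ledge 99 112.56094514868008 -0.0013897687683702832 [ 555.87495908 -135.89216155    2.        ]
0.9 [ 565.41673799 -168.80396128  159.3       ] [ 544.67123734 -104.29706396  129.3       ] 67.7607231206663 14.351084435693291 15.301132069150954 [ 555.04398766 -136.55051262] yaw -1.2596415195947
1.25 [ 565.57401634 -169.42130947  158.25      ] [ 544.70607714 -104.51591382  128.25      ] 68.17757160467013 14.43190556836313 15.375359893361349 [ 555.14004674 -136.96861165] yaw -1.2597213756692252
1.6 [ 565.73129469 -170.03865766  157.2       ] [ 544.74091693 -104.73476368  127.2       ] 68.59442051815768 14.512726701032848 15.449587717571859 [ 555.23610581 -137.38671067] yaw -1.259800261172073
```

{"api": "arm_command", "payload": {
  "steps": [
    [0,[5,4.6,-6.8],0],
    [0,[10,4.6,-6.8],0],
    [0,[15,4.6,-6.8],0],
    [0,[22,4.6,-6.8],0],
    [0,[25,4.6,-6.8],0],
    [0,[25,4.6,-6.8],0],
    [0,[25,4.6,-6.8],0],
    [0,[25,4.6,-6.8],0]
  ],
  "newtons": 30
}}

```text
time: 14.78
tool_pos: [555.8, -136.4, 189.9]
ee_rot: [1.532, 1.563, 0.11]
contact_force: [0.7, -0.2, 0.5]
gripper_width: 0.3
```

{"api": "arm_command", "payload": {
  "steps": [
    [0,[2,0,0],0],
    [0,[4,0,0],0],
    [0,[4,0,0],0]
  ]
}}

```text
time: 15.15
tool_pos: [555.7, -136.3, 185.6]
ee_rot: [1.581, 1.564, 0.159]
contact_force: [-0.6, 0.2, 0.2]
gripper_width: 0.1
```

{"api": "arm_command", "payload": {
  "steps": [
    [0,[1,0,0],0],
    [0,[2,0,0],0],
    [0,[2,0,0],0]
  ]
}}

```text
time: 15.52
tool_pos: [555.6, -136.2, 183.5]
ee_rot: [1.595, 1.564, 0.173]
contact_force: [-0.4, 0.9, 0.1]
gripper_width: -0.0
```

{"api": "arm_command", "payload": {
  "steps": [
    [0,[1,0,0],0],
    [0,[2,0,0],0],
    [0,[2,0,0],0]
  ]
}}

```text
time: 15.9
tool_pos: [555.6, -136.2, 181.3]
ee_rot: [1.616, 1.564, 0.195]
contact_force: [0.4, 0.8, 0.1]
gripper_width: 0.1
```

{"api": "arm_command", "payload": {
  "steps": [
    [0,[1,0,0],0],
    [0,[2,0,0],0],
    [0,[2,0,0],0]
  ]
}}

```text
time: 16.27
tool_pos: [555.5, -136.1, 179.2]
ee_rot: [1.639, 1.564, 0.217]
contact_force: [0.2, 0.7, 0.4]
gripper_width: 0.0
```

{"api": "arm_command", "payload": {
  "steps": [
    [0,[2,0,0],0],
    [0,[4,0,0],0],
    [0,[4,0,0],0]
  ]
}}

```text
time: 16.65
tool_pos: [555.3, -136.0, 174.9]
ee_rot: [1.698, 1.565, 0.276]
contact_force: [-0.1, 0.4, -0.2]
gripper_width: -0.4
```

{"api": "arm_command", "payload": {
  "steps": [
    [0,[1.5,0,0],0],
    [0,[3,0,0],0],
    [0,[3,0,0],0]
  ]
}}

```text
time: 17.02
tool_pos: [555.3, -136.0, 171.7]
ee_rot: [1.722, 1.565, 0.3]
contact_force: [-0.3, 0.0, -0.0]
gripper_width: -0.1
```

```bash
python3 - <<'E'
from plant import robot
from h import *
s=robot.state();print(s['time'],s['tool_pos'])
cv2.imwrite("pics/w9.png",robot.grab_frame("wrist"))
a=robot.grab_frame("scene");cv2.imwrite("pics/s9.png",cv2.resize(a[150:290,130:330],None,fx=4,fy=4,interpolation=2))
E
```

```text
17.025 [ 555.29683354 -136.02268157  171.69505305]
```

View pics/w9.png

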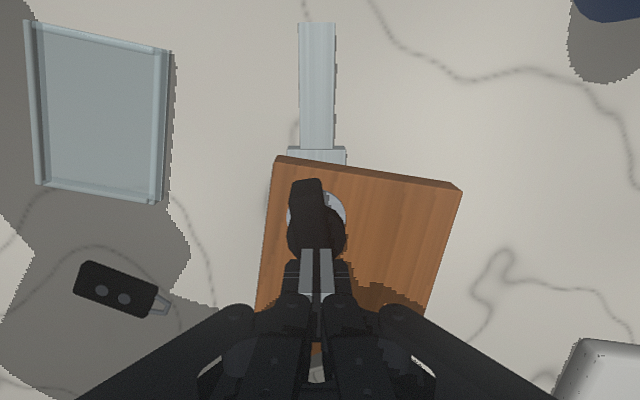

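View pics/s9.png

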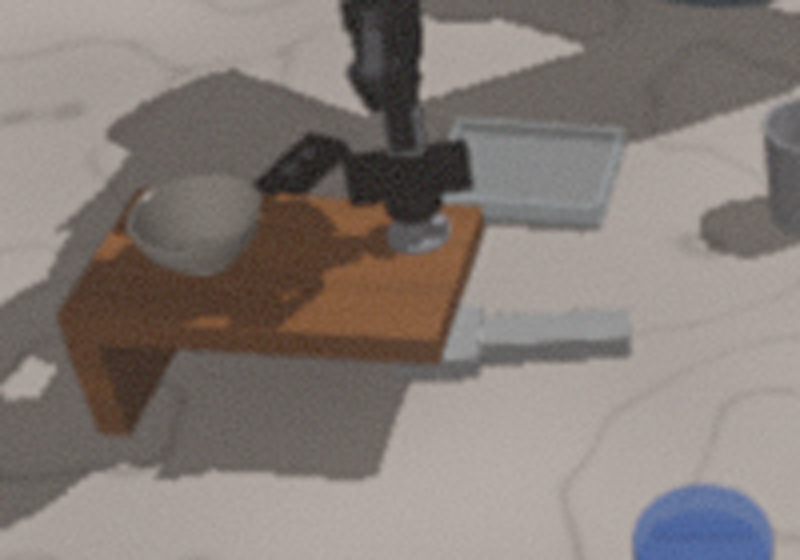

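{"api": "arm_command", "payload": {
  "steps": [
    [0,[1,0,0],0],
    [0,[2,0,0],0],
    [0,[2,0,0],0]
  ]
}}

```text
time: 17.5
tool_pos: [555.5, -136.1, 170.0]
ee_rot: [1.667, 1.565, 0.246]
contact_force: [0.4, -0.3, 1.2]
gripper_width: -0.1
```

{"api": "arm_command", "payload": {
  "steps": [
    [0,[0.7,0,0],0],
    [0,[1,0,0],0],
    [0,[1,0,0],0]
  ]
}}

```text
time: 17.88
tool_pos: [555.7, -136.2, 169.9]
ee_rot: [1.606, 1.564, 0.184]
contact_force: [-2.2, 0.7, 6.5]
gripper_width: -0.2
```

{"api": "arm_command", "payload": {
  "steps": [
    [0,[-15,0,0],0],
    [0,[-15,-12,-40],0],
    [0,[-15,-25,-85],0],
    [0,[-10,-38,-123],0],
    [0,[40,-38,-123],0],
    [0,[90,-38,-123],0],
    [0,[130,-38,-123],0],
    [0,[153,-38,-123],0],
    [0,[156,-38,-123],0],
    [0,[156,-38,-123],0],
    [0,[156,-38,-123],0]
  ]
}}

```text
time: 19.25
tool_pos: [502.1, -20.3, 15.1]
ee_rot: [1.473, 1.562, 0.052]
contact_force: [-0.7, -0.0, 0.3]
gripper_width: 0.1
```

{"api": "arm_command", "payload": {
  "steps": [
    [0,[1,0,0],0],
    [0,[2,0,0],0],
    [0,[2,0,0],0]
  ]
}}

```text
time: 19.62
tool_pos: [502.1, -20.3, 13.2]
ee_rot: [1.464, 1.562, 0.042]
contact_force: [-0.4, -0.2, -0.3]
gripper_width: 0.0
```

{"api": "arm_command", "payload": {
  "steps": [
    [0,[1,0,0],0],
    [0,[2,0,0],0],
    [0,[2,0,0],0]
  ]
}}

```text
time: 20.0
tool_pos: [502.1, -20.3, 11.1]
ee_rot: [1.472, 1.562, 0.051]
contact_force: [-0.4, -1.1, -0.0]
gripper_width: -0.0
```

{"api": "arm_command", "payload": {
  "steps": [
    [0,[0.7,0,0],0],
    [0,[1.2,0,0],0],
    [0,[1.2,0,0],0]
  ]
}}

```text
time: 20.38
tool_pos: [502.2, -20.3, 11.0]
ee_rot: [1.465, 1.562, 0.043]
contact_force: [-5.6, 0.5, 14.0]
gripper_width: 0.4
```

{"api": "arm_command", "payload": {
  "steps": [
    [0,[-50,0,0],0],
    [0.3,[-110,0,0],0],
    [0.5,[-165,10,30],-0.08],
    [0.5,[-175,20,70],-0.163],
    [0.5,[-175,35.5,110],-0.163],
    [0.5,[-175,35.5,122.8],-0.163],
    [0.5,[-175,35.5,122.8],-0.163],
    [0.5,[-175,35.5,122.8],-0.163],
    [0.5,[-175,35.5,122.8],-0.163]
  ]
}}

```text
time: 21.5
tool_pos: [553.6, -135.3, 186.2]
ee_rot: [1.361, 1.563, 0.104]
contact_force: [0.2, 0.4, -0.8]
gripper_width: 42.6
```

```bash
python3 - <<'E'
from plant import robot
from h import *
s=robot.state();print(s['time'],s['tool_pos'],s['joint_pos'],R.from_euler('xyz',s['ee_rot']).as_matrix().round(3))
cv2.imwrite("pics/w10.png",robot.grab_frame("wrist"))
E
```

```text
21.5 [ 553.6400128  -135.33446616  186.23919857] [-0.45031825  0.2203489   1.67885623  0.00457509  1.23541581 -0.76551383] [[ 0.008  0.951  0.309]
 [ 0.001  0.309 -0.951]
 [-1.     0.008  0.002]]
```

View pics/w10.png

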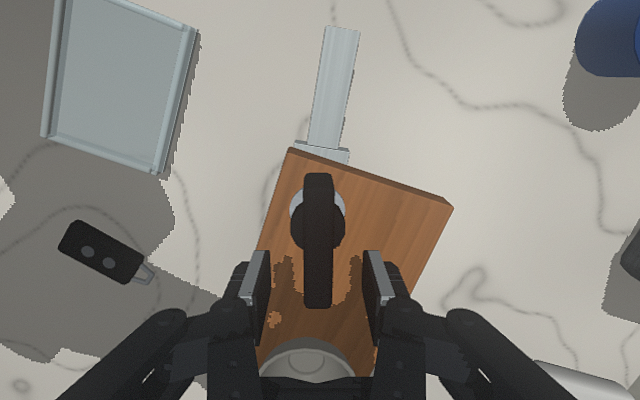

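{"api": "arm_command", "payload": {
  "steps": [
    [0.5,[15,1.4,1.7],0],
    [0.5,[30,1.4,1.7],0],
    [0.5,[40,1.4,1.7],0],
    [0.5,[42.7,1.4,1.7],0],
    [0.5,[42.7,1.4,1.7],0],
    [0.05,[42.7,1.4,1.7],0],
    [0.05,[42.7,1.4,1.7],0],
    [0.05,[42.7,1.4,1.7],0],
    [0.05,[42.7,1.4,1.7],0],
    [0.05,[42.7,1.4,1.7],0]
  ],
  "newtons": 35
}}

```text
time: 22.8
tool_pos: [555.8, -137.0, 144.4]
ee_rot: [1.252, 1.563, -0.005]
contact_force: [-4.8, -0.5, 5.2]
gripper_width: 15.6
```

```bash
python3 - <<'E'
from plant import robot
from h import *
s=robot.state();print(s['time'],s['tool_pos'],s['contact_force'],s['torque'],R.from_euler('xyz',s['ee_rot']).as_matrix().round(3))
E
```

```text
22.8 [ 555.77383392 -137.00790769  144.36371379] [-4.76730473 -0.46543322  5.18085179] [-0.2542499   0.98159307 -0.08070709] [[ 0.008  0.951  0.309]
 [-0.     0.309 -0.951]
 [-1.     0.008  0.003]]
```

{"api": "arm_command", "payload": {
  "steps": [
    [0.05,[0.4,0,0],0.15],
    [0.05,[0.9,0,0],0.3],
    [0.05,[1.5,0,0],0.5],
    [0.05,[2.0,0,0],0.67],
    [0.05,[2.5,0,0],0.84],
    [0.05,[3,0,0],1.0],
    [0.05,[3,0,0],1.0]
  ]
}}

```text
time: 23.68
tool_pos: [556.0, -137.2, 141.5]
ee_rot: [2.194, 1.562, -0.062]
contact_force: [-0.7, -1.1, 0.2]
gripper_width: 15.3
```

```bash
python3 - <<'E'
from plant import robot
from h import *
s=robot.state();M=R.from_euler('xyz',s['ee_rot']).as_matrix();print(s['time'],s['tool_pos'],s['contact_force'],s['torque'],M.round(3),np.arctan2(M[1,1],M[0,1]))
cv2.imwrite("pics/w11.png",robot.grab_frame("wrist"))
E
```

```text
23.675 [ 555.98319427 -137.24971451  141.45263617] [-0.74298128 -1.14898221  0.23461225] [-0.4212714   0.21151467 -0.08730523] [[ 0.009  0.774 -0.633]
 [-0.001 -0.633 -0.774]
 [-1.     0.007 -0.005]] -0.6850238342016318
```

View pics/w11.png

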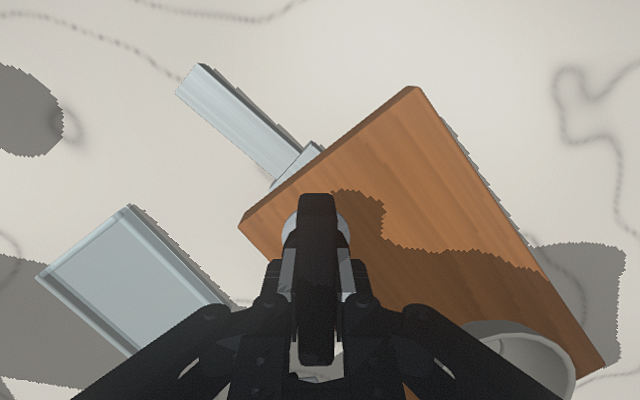

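{"api": "arm_command", "payload": {
  "steps": [
    [0.05,[0.5,0,0],0.17],
    [0.05,[1.0,0,0],0.34],
    [0.05,[1.5,0,0],0.51],
    [0.05,[2.0,0,0],0.68],
    [0.05,[2.6,0,0],0.85],
    [0.05,[3.1,0,0],1.02],
    [0.05,[3.6,0,0],1.19],
    [0.05,[4.1,0,0],1.36],
    [0.05,[4.6,0,0],1.53],
    [0.05,[5.1,0,0],1.7],
    [0.05,[5.6,0,0],1.87],
    [0.05,[6.1,0,0],2.04],
    [0.05,[6.3,0,0],2.1],
    [0.05,[6.3,0,0],2.1]
  ]
}}

```text
time: 25.48
tool_pos: [555.7, -137.9, 135.2]
ee_rot: [-2.108, 1.563, -0.176]
contact_force: [-2.0, -4.7, 1.1]
gripper_width: 15.4
```

```bash
python3 - <<'E'
from plant import robot
from h import *
s=robot.state();M=R.from_euler('xyz',s['ee_rot']).as_matrix();print(s['time'],s['tool_pos'],s['contact_force'],s['torque'],s['joint_pos'],M.round(3),np.arctan2(M[1,1],M[0,1]))
E
```

```text
25.475 [ 555.73063171 -137.86257288  135.17274932] [-1.98582943 -4.74372976  1.11447829] [-0.81904837  0.90660909 -0.04722636] [-0.45158511  0.28833003  1.70842512  0.00241172  1.13709626  2.32769972] [[ 0.008 -0.935 -0.353]
 [-0.001 -0.353  0.935]
 [-1.    -0.007 -0.004]] -2.780275602537393
```

{"api": "arm_command", "payload": {
  "steps": [
    [0.5,[0,0,0],0],
    [0.5,[0,0,0],0],
    [0.5,[-10,0,0],0],
    [0.5,[-40,0,0],0],
    [0.5,[-45,0,0],-0.18],
    [0.5,[-45,0,0],-0.36],
    [0.5,[-45,0,0],-0.54],
    [0.5,[-45,0,0],-0.72],
    [0.5,[-45,0,0],-0.9],
    [0.5,[-45,0,0],-1.08],
    [0.5,[-45,0,0],-1.26],
    [0.5,[-45,0,0],-1.44],
    [0.5,[-45,0,0],-1.62],
    [0.5,[-45,0,0],-1.8],
    [0.5,[-45,0,0],-1.98],
    [0.5,[-45,0,0],-2.16],
    [0.5,[-45,0,0],-2.34],
    [0.5,[-45,0,0],-2.52],
    [0.5,[-45,0,0],-2.7],
    [0.5,[-45,0,0],-2.88]
  ]
}}

```text
time: 27.98
tool_pos: [555.7, -137.7, 181.0]
ee_rot: [1.293, 1.562, -0.172]
contact_force: [1.1, -0.5, 0.4]
gripper_width: 42.6
```

{"api": "arm_command", "payload": {
  "steps": [
    [0.5,[0,0,0],-0.18],
    [0.5,[0,0,0],-0.25],
    [0.5,[0,0,0],-0.25]
  ]
}}

```text
time: 28.35
tool_pos: [556.1, -137.6, 181.8]
ee_rot: [1.043, 1.561, -0.172]
contact_force: [-0.1, -0.2, -0.2]
gripper_width: 42.4
```

```bash
python3 - <<'E'
from plant import robot
from h import *
s=robot.state();M=R.from_euler('xyz',s['ee_rot']).as_matrix();print(s['time'],s['tool_pos'],s['contact_force'],s['joint_pos'],M.round(3),np.arctan2(M[1,1],M[0,1]))
cv2.imwrite("pics/w12.png",robot.grab_frame("wrist"))
E
```

```text
28.35 [ 556.09404675 -137.57522032  181.77646697] [-0.12475255 -0.24463236 -0.22969593] [-0.45117544  0.23004045  1.67684208  0.00297363  1.22496784 -0.80832182] [[ 0.01   0.937  0.349]
 [-0.002  0.349 -0.937]
 [-1.     0.009  0.005]] 0.3561743789134072
```

View pics/w12.png

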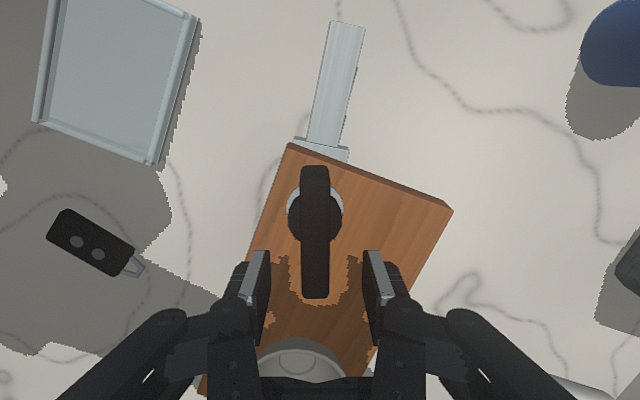

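{"api": "arm_command", "payload": {
  "steps": [
    [0.5,[15,-0.4,-0.8],0],
    [0.5,[35,-0.4,-0.8],0],
    [0.5,[45,-0.4,-0.8],0],
    [0.5,[47.3,-0.4,-0.8],0],
    [0.5,[47.3,-0.4,-0.8],0],
    [0.05,[47.3,-0.4,-0.8],0],
    [0.05,[47.3,-0.4,-0.8],0],
    [0.05,[47.3,-0.4,-0.8],0],
    [0.05,[47.3,-0.4,-0.8],0],
    [0.05,[47.3,-0.4,-0.8],0]
  ]
}}

```text
time: 29.65
tool_pos: [555.8, -137.4, 135.1]
ee_rot: [0.97, 1.561, -0.246]
contact_force: [-4.3, -1.0, 5.8]
gripper_width: 15.2
```

{"api": "arm_command", "payload": {
  "steps": [
    [0.05,[0.5,0,0],0.17],
    [0.05,[1.0,0,0],0.34],
    [0.05,[1.5,0,0],0.51],
    [0.05,[2.0,0,0],0.68],
    [0.05,[2.6,0,0],0.85],
    [0.05,[3.1,0,0],1.03],
    [0.05,[3.1,0,0],1.03],
    [0.05,[3.1,0,0],1.03]
  ]
}}

```text
time: 30.65
tool_pos: [555.8, -137.5, 132.1]
ee_rot: [1.98, 1.561, -0.262]
contact_force: [-1.0, -0.6, 1.8]
gripper_width: 15.3
```

```bash
python3 - <<'E'
from plant import robot
from h import *
s=robot.state();M=R.from_euler('xyz',s['ee_rot']).as_matrix();print(s['time'],s['tool_pos'],s['contact_force'],s['torque'],s['joint_pos'],np.arctan2(M[1,1],M[0,1]))
E
```

```text
30.65 [ 555.75818863 -137.53963218  132.10842245] [-1.04830392 -0.5770977   1.78246305] [-0.26869845  0.68117567 -0.05942022] [-0.45088274  0.29105837  1.71200863  0.00209499  1.12862983  0.21959375] -0.6713821068277146
```

{"api": "arm_command", "payload": {
  "steps": [
    [0.5,[0,0,0],0],
    [0.5,[0,0,0],0],
    [0.5,[-5,0,0],0],
    [0.5,[-25,0,0],0],
    [0,[-40,0,0.5],0],
    [0,[-40,0,0.5],0],
    [0,[-40,0,0.5],0],
    [0,[-40,0,0.5],0],
    [0,[-33,0,0.5],0],
    [0,[-29,0,0.5],0],
    [0,[-29,0,0.5],0],
    [0,[-29,0,0.5],0]
  ]
}}

```text
time: 32.15
tool_pos: [555.2, -137.9, 161.0]
ee_rot: [1.981, 1.561, -0.261]
contact_force: [-0.2, 0.4, 0.6]
gripper_width: -0.3
```

{"api": "arm_command", "payload": {
  "steps": [
    [0,[1,0,0],0],
    [0,[2,0,0],0],
    [0,[2,0,0],0]
  ]
}}

```text
time: 32.52
tool_pos: [555.2, -137.8, 159.0]
ee_rot: [1.982, 1.561, -0.26]
contact_force: [-0.8, 0.6, 0.2]
gripper_width: -0.3
```

{"api": "arm_command", "payload": {
  "steps": [
    [0,[1,0,0],0],
    [0,[2,0,0],0],
    [0,[2,0,0],0]
  ]
}}

```text
time: 32.9
tool_pos: [555.3, -137.9, 157.5]
ee_rot: [1.965, 1.561, -0.277]
contact_force: [-1.7, 0.1, 4.4]
gripper_width: -0.2
```

{"api": "arm_command", "payload": {
  "steps": [
    [0,[-30,0,0],0],
    [0,[-80,0,0],0],
    [0,[-120,0,0],0],
    [0,[-120,0,-40],0],
    [0,[-120,0,-40],0],
    [0,[-120,0,-40],0]
  ]
}}

```text
time: 33.65
tool_pos: [578.6, -106.2, 276.9]
ee_rot: [1.941, 1.562, -0.301]
contact_force: [-0.9, 0.2, -0.7]
gripper_width: 0.2
```

```bash
python3 - <<'E'
from plant import robot
from h import *
s=robot.state();print(s['time'],s['tool_pos'],s['contact_force'],s['qvel'].round(4))
cv2.imwrite("pics/w13.png",robot.grab_frame("wrist"));cv2.imwrite("pics/s13.png",robot.grab_frame("scene"))
E
```

```text
33.65 [ 578.55486268 -106.23254804  276.93707302] [-0.91366423  0.1854963  -0.65002846] [-0.0137 -0.001   0.0064  0.0007 -0.001   0.0016]
```

View pics/w13.png

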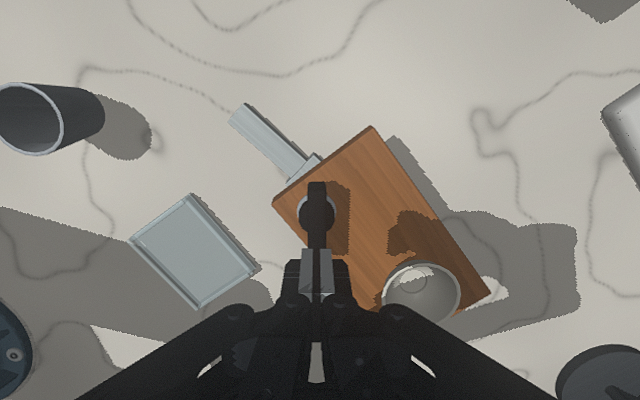

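View pics/s13.png

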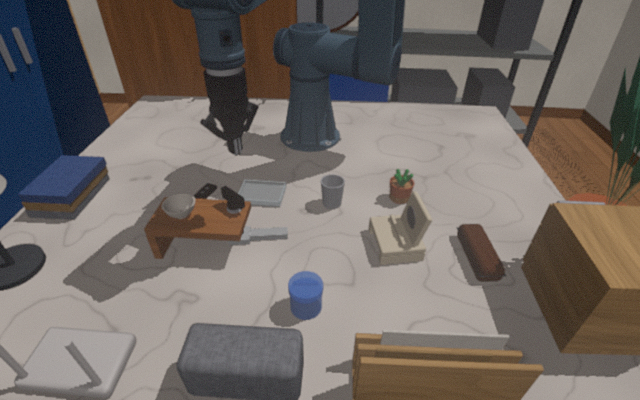

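The plate lies flat with its tail end at about (240,112) in the wrist view. In the scene view the bystanders are where they started. One last check of the plate's pose, then I'll hand in.

```bash
python3 - <<'E'
from plant import robot
from h import *
i=robot.camera_info("wrist")
U=proj(i,np.array([[123,14,18],[123,-14,18],[27,25,18],[27,-25,18]])@rz(1.7177).T+[555.7,-136.7,0]);print(U.round(1))
a=cv2.imread('pics/w13.png')
for u in U: cv2.circle(a,tuple(int(v) for v in u.round()),1,(0,0,255),-1)
cv2.imwrite('pics/w13z.png',cv2.resize(a[90:210,210:350],None,fx=5,fy=5,interpolation=2))
E
```

```text
[[226.8 121.3]
 [242.7 102.3]
 [284.9 184.2]
 [313.6 153.9]]
```

View pics/w13z.png

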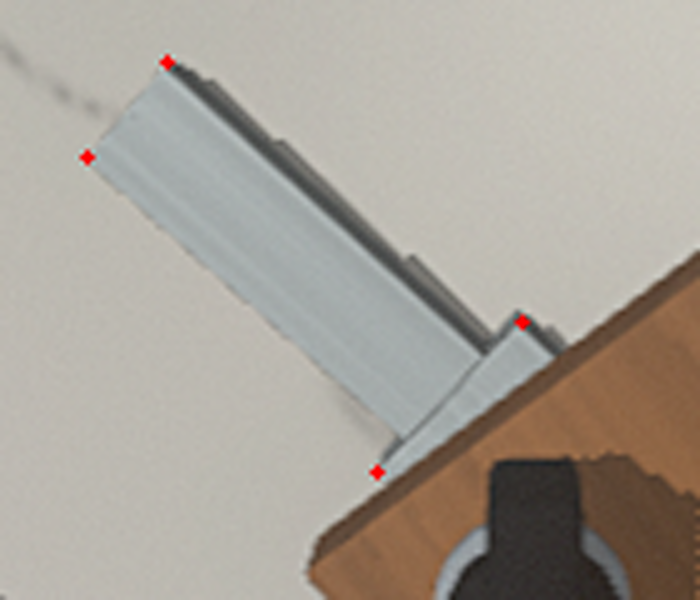

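The corners predicted from the earlier pose still fit, so the plate hasn't moved.

```bash
python3 - <<'E'
from plant import robot
print(robot.job_done())
E
```

```text
the job is handed in; nothing more can be done
None
```

The plate is out from under the cradle and lies flat with its head under the foot, the foot is screwed down onto it, and the job is handed in. It took about 34 s of the 72 s allowed.

**Plate:** I drew it out by the head, set it down, took it again by the tail end and slid it under the ledge. The wrist camera put the head's centre within about 1.5 mm of the leveller's axis. A last picture showed that the plate had not moved since.

**Foot:** I turned the knob about 4.12 rad clockwise in two strokes, the second after regripping. Touching the knob's top before and after, checked against a touch on the shelf, showed it went from 158.9 mm to 146.5 mm. By the given sizes, the sole is then pressed in about 1.5 mm (about 3 N), inside the 0.2 to 3 mm window.

**Not confirmed:** I could not see the sole itself under the ledge, so the light contact is worked out from those heights.

**Disagreements:** The top and scene cameras differed by 3 to 4 mm. Their mean agreed with the wrist camera, so I used that.

**Other checks:** The last scene picture shows the bystanders where they were, and the gripper is clear of everything. Sensed forces at my readings stayed under about 15 N.

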